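# Cure the rocking coffee-machine plate

## Robot

A 6-joint arm with a two-finger parallel gripper is mounted at the origin on the work surface. World frame = base frame: x ahead of the robot, y to its left, z up, the work surface at z = 0. Lengths are in mm, angles in rad, forces in N, time in s.
With the tool pointing down it reaches from about 350 to 775 mm from the base axis. Payload 7.3 kg.
Tool frame: the origin (TCP) lies on the centre line of the jaws, within the pads' length; the fingertips stand 17 mm ahead of it and the grasp point (between the pads) lies 2 mm behind it; z points along the fingers, y is the line along which they close (so a half turn about z gives the same grasp; the last joint's range is limited). The gripper opens to 92 mm and grips with 3 to 60 N. Pads are 19 mm wide; open, the fingers measure 130 mm over their backs; the gripper's body (75 mm by 190 mm) begins 47 mm behind the grasp point.
Start: joints at [-1.371, 0.342, 1.524, -0, 1.275, -0.146], TCP at [177.971, -493.933, 243.741] pointing down, gripper open.
Joint ranges: [-2.53, 2.53], [-0.77, 2.02], [0.04, 2.7], [-1, 4.14], [0.28, 2.66], [-3.11, 3.11]. Speed limits (rad/s): [2.57, 2.57, 3.14, 3.14, 3.14, 3.14].

## Interface

Orientations are given as [roll, pitch, yaw] about the fixed x, y, z axes, in that order (R = Rz(yaw) Ry(pitch) Rx(roll)).
In Python, from plant import bot gives the robot as it stands. The module is installed in compiled form; this text tells all that it offers.
- The arm moves only by the shell command python3 -m pendant 'ROWS'. ROWS is JSON, a list of rows, each a list of 3 entries, a list of its own where there are three numbers: the shift along the world's x, y, z as a fraction of full scale, then the turn, a rotation vector about the world's x, y, z as a fraction of full scale, then the opening, from -1 (shut) to 1 (fully open), so that 0 is half open. In form: [[[tx, ty, tz], [rx, ry, rz], claw], ...]. A call has exactly 10 rows; each row shifts and turns the commanded pose from where the row before left it; what a row does not reach is not made up. Full scale, the value 1, is 30 mm for a shift and 0.12 rad for a turn. A row lasts 1/12 s, in which the tool goes at most 41.7 mm and 7.16 degrees, less where a joint would pass 70% of its speed; a pose out of reach is approached as far as the arm can. A call with a number of a shift or a turn outside -1 to 1 is refused whole. A call with a gripper value outside its range is refused whole. The fingers move at their own pace and stop on an object; the grip force is fixed at half the most. Time passes only in rows, so rows that do not move let the fingers close, or fill a call up. It gives the time, the measured TCP pose, the force, the opening and the grip force at its end, in the units of the state.
- bot.get_obs(): the state, without advancing time (a new reading comes with each control period).
- bot.capture(name): name is "scene" or "top" or "wrist"; returns the picture (384x512x3 uint8, blue, green, red); there is no depth.
- bot.camera_params(name): a dict with "fovy" (degrees; the focal length in pixels is half the picture's height over the tangent of half this angle, whatever the lens; pixels are square), "cx", "cy" (the principal point, pixels), "distortion" ([k1, k2, p1, p2, k3] as OpenCV has them; the pictures are not rectified), "camera_from_world" (4x4, takes a point from world to camera coordinates). Camera axes: x right, y down, z forward; pixel columns grow to the right and rows downward; lengths in mm; the calibration is good to about 2 mm. A picture is of the moment at which its call begins: read the wrist's pose just before it. camera_params takes no time and is no camera call; for the wrist camera it gives the pose at the moment of the call.
- bot.close_job(): hands the job in; it is judged then, once.
The state is a dict: "time": time; "joint_positions": joint angles; "dq": joint speeds; "tau": joint torques, N m; "tool_pos": TCP position; "tcp_rot": TCP orientation; "contact_force": force on the tool from outside, world axes, zero at the start; "moment": the same for the moment, N m; "grip_width": finger opening in mm; "finger_force": force on a finger pad.
Only numpy, scipy, OpenCV 4.12 (cv2) and the standard library are available. Lean on these libraries where they do the work, as an engineer would, in place of code of your own. Each camera call takes 0.05 s, during which the arm holds its last target. There are 200 camera calls.

## Task

The aluminium plate that the coffee machine stands on rocks at one corner. Press down on its corners with the fingertips, one after another, until you find the one that gives, then press down the red shim tab beside that corner until it lies flat, and move clear. Leave the other three shims standing, do not lift or shift the plate, and leave the things around it alone.

Things in the scene. Friction and masses are not known exactly. Their poses are not given: they have to be found in the camera images.
- stand: The stand, fixed to the bench: a dark steel base slab 180 x 310 x 12 mm carrying everything else of the mechanism. Origin at the centre of its underside on the bench; x points to its far side, y to its left (long) side, z up. The plate rests on it on four black rubber feet, 20 mm across, 62 mm either way in x and 66 mm either way in y from the centre. Low lugs at the middle of each side keep the plate from sliding.
- plate: The plate: a loose aluminium plate 160 (x) x 180 (y) x 10 mm, 0.65 to 1.05 kg, with a black disc at its middle, lying level on the four feet. Origin at the centre of its underside, 34 mm above the bench; axes as the stand's. Three of its corners are firm; one, any of the four and not told by looks, rocks: its foot is sprung and gives 5 mm (it starts to move at about 2 N and is at the bottom at about 4 N) and comes back up when released.
- corner_nl (a point): The point on the plate's top face right over its near left foot, marked by a dark 12 mm dot, 44 mm above the bench while nothing is pressed: the place to press to test this corner. (Near and left as seen from the robot.)
- corner_nr (a point): The point on the plate's top face right over its near right foot, marked by a dark 12 mm dot, 44 mm above the bench while nothing is pressed: the place to press to test this corner. (Near and left as seen from the robot.)
- corner_fl (a point): The point on the plate's top face right over its far left foot, marked by a dark 12 mm dot, 44 mm above the bench while nothing is pressed: the place to press to test this corner. (Near and left as seen from the robot.)
- corner_fr (a point): The point on the plate's top face right over its far right foot, marked by a dark 12 mm dot, 44 mm above the bench while nothing is pressed: the place to press to test this corner. (Near and left as seen from the robot.)
- shim_nl (a joint): Angle of the red shim tab beside the near left corner, rad: about 0 to 0.1 at the start (standing up, sloping up and outwards), 0.6 when flat (level). It is a see-saw: pressing its outer end down brings its inner end up under the plate's edge. Stiff hinge (0.12 N m): it stays where it is left.
- shim_nr (a joint): Angle of the red shim tab beside the near right corner, rad: about 0 to 0.1 at the start (standing up, sloping up and outwards), 0.6 when flat (level). It is a see-saw: pressing its outer end down brings its inner end up under the plate's edge. Stiff hinge (0.12 N m): it stays where it is left.
- shim_fl (a joint): Angle of the red shim tab beside the far left corner, rad: about 0 to 0.1 at the start (standing up, sloping up and outwards), 0.6 when flat (level). It is a see-saw: pressing its outer end down brings its inner end up under the plate's edge. Stiff hinge (0.12 N m): it stays where it is left.
- shim_fr (a joint): Angle of the red shim tab beside the far right corner, rad: about 0 to 0.1 at the start (standing up, sloping up and outwards), 0.6 when flat (level). It is a see-saw: pressing its outer end down brings its inner end up under the plate's edge. Stiff hinge (0.12 N m): it stays where it is left.
- tab_nl (a point): Point on the top face of the near left shim's tab, in the middle of its 24 mm width, 36 mm outwards of its hinge (the tab's outer end is 9 mm further out): the place to press, straight down. The hinge runs along the stand's x, 32 mm above the bench, 100 mm from the stand's centre line, level in x with its foot. This point is about 53 mm above the bench when up and 33 mm when flat, where the tab lies on a stop; pressing takes about 4 N and firm resistance marks the end.
- tab_nr (a point): Point on the top face of the near right shim's tab, in the middle of its 24 mm width, 36 mm outwards of its hinge (the tab's outer end is 9 mm further out): the place to press, straight down. The hinge runs along the stand's x, 32 mm above the bench, 100 mm from the stand's centre line, level in x with its foot. This point is about 53 mm above the bench when up and 33 mm when flat, where the tab lies on a stop; pressing takes about 4 N and firm resistance marks the end.
- tab_fl (a point): Point on the top face of the far left shim's tab, in the middle of its 24 mm width, 36 mm outwards of its hinge (the tab's outer end is 9 mm further out): the place to press, straight down. The hinge runs along the stand's x, 32 mm above the bench, 100 mm from the stand's centre line, level in x with its foot. This point is about 53 mm above the bench when up and 33 mm when flat, where the tab lies on a stop; pressing takes about 4 N and firm resistance marks the end.
- tab_fr (a point): Point on the top face of the far right shim's tab, in the middle of its 24 mm width, 36 mm outwards of its hinge (the tab's outer end is 9 mm further out): the place to press, straight down. The hinge runs along the stand's x, 32 mm above the bench, 100 mm from the stand's centre line, level in x with its foot. This point is about 53 mm above the bench when up and 33 mm when flat, where the tab lies on a stop; pressing takes about 4 N and firm resistance marks the end.
- mug: White mug, 76 mm across, 85 mm high, beyond the stand on its far side. Origin at the centre of its underside. Bystander.
- jar: Amber coffee jar with red lid, 68 mm across, 95 mm high, beyond the stand on its far side. Origin at the centre of its underside. Bystander.
- tin: Blue tin, 68 mm across, 90 mm high, left of the stand. Origin at the centre of its underside. Bystander.
- spoon: Steel spoon 160 mm long, lying right of the stand. Origin under its middle. Bystander.
Not all that is in view belongs to the job. Of the things shaped like the plate, the aluminium one is meant.

How it is judged:
By the outcome, as a careful person would: the job done as asked, in the order asked, and still so for the second after the job is handed in, with the robot touching nothing.
It also fails if it takes over 53 s, if anything falls off the work surface, if the arm or the gripper's body presses on something with over 40 N, if the wrist force passes 120 N, or if a joint passes its speed limit or range.

## Working session

There is one attempt and no reset: what is moved stays moved. The work goes in short steps, Python scripts to look and compute and a shell command to move; the robot and the scene stay as the last step left them, time stands still between calls to the robot, and variables do not carry over. Pictures are saved under pics/ and viewed, at most 10 in all, crops included, and the job is handed in when it is done.

```bash
mkdir -p pics; python3 - <<'E'
from plant import bot
import cv2,numpy as np
a=bot.capture("scene");b=bot.capture("top")
cv2.imwrite("pics/scene.png",a);cv2.imwrite("pics/top.png",b)
for n in("scene","top"):
    p=bot.camera_params(n);print(n,p)
o=bot.get_obs();print(o)
E
```

```text
scene {'fovy': 50.599339917818114, 'cx': 258.6147508050784, 'cy': 184.3320842030606, 'distortion': array([-0.00968546,  0.        ,  0.        ,  0.        ,  0.        ]), 'camera_from_world': array([[ 8.59290988e-01,  5.11480862e-01, -2.51522804e-03,
        -4.73362958e+02],
       [ 3.53300356e-01, -5.97088300e-01, -7.20183602e-01,
        -1.23311661e+02],
       [-3.69861943e-01,  6.17958648e-01, -6.93778965e-01,
         1.18379595e+03],
       [ 0.00000000e+00,  0.00000000e+00,  0.00000000e+00,
         1.00000000e+00]])}
top {'fovy': 56.95350806540417, 'cx': 258.1160739961113, 'cy': 179.5001067346277, 'distortion': array([-0.04160228,  0.        ,  0.        ,  0.        ,  0.        ]), 'camera_from_world': array([[-2.05748067e-02, -9.99768164e-01,  6.34787572e-03,
         5.96796145e+01],
       [-9.90678533e-01,  1.95317711e-02, -1.34813031e-01,
         5.60600136e+02],
       [ 1.34657791e-01, -9.06245627e-03, -9.90850721e-01,
         9.63314193e+02],
       [ 0.00000000e+00,  0.00000000e+00,  0.00000000e+00,
         1.00000000e+00]])}
{'time': 0.1, 'joint_positions': array([-1.37094608e+00,  3.42647528e-01,  1.52488956e+00, -2.04691239e-06,
        1.27540283e+00, -1.45990360e-01]), 'dq': array([ 0.00093902, -0.00225182, -0.00204093, -0.00033668,  0.00125087,
        0.00063708]), 'tau': array([ 1.71360960e-03, -4.32003808e+01, -2.44692975e+01,  7.20016309e-02,
        5.25605085e-02, -3.66943323e-05]), 'tool_pos': array([ 177.92806855, -493.5823596 ,  243.12845506]), 'tcp_rot': array([-3.14025943e+00, -1.94053384e-04,  3.45841076e-01]), 'contact_force': array([-0.30719342, -0.75613023, -0.01792445]), 'moment': array([-0.02772883, -0.01597213,  0.01197017]), 'finger_force': 0.0, 'grip_width': 91.63687686137752}
```

View pics/top.png

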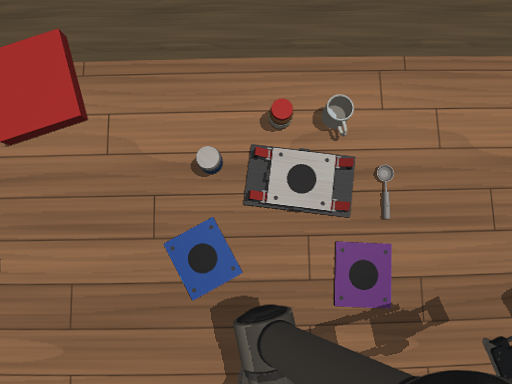

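View pics/scene.png

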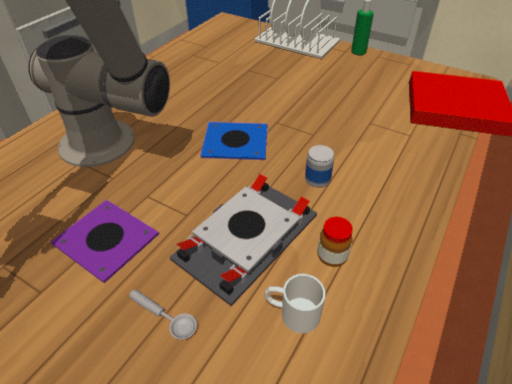

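The top view shows three candidates shaped like the plate: aluminium/white (301,179), blue (203,258) and purple (363,275). The aluminium one fits, because it sits on the dark stand with four red shims. I'll confirm with a crop and locate the dots there.

```bash
cat > h.py <<'E'
from plant import bot
import cv2,numpy as np
def K(p):
    f=192/np.tan(np.radians(p["fovy"]/2)); return np.array([[f,0,p["cx"]],[0,f,p["cy"]],[0,0,1]])
def ray(p,uv,z):
    n=cv2.undistortPoints(np.array([[uv]],float),K(p),p["distortion"])[0,0]
    M=p["camera_from_world"];R=M[:3,:3];c=-R.T@M[:3,3];d=R.T@np.r_[n,1]
    return (c+d*(z-c[2])/d[2])[:2]
def proj(p,P):
    M=p["camera_from_world"];return cv2.projectPoints(np.array(P,float),cv2.Rodrigues(M[:3,:3])[0],M[:3,3],K(p),p["distortion"])[0][:,0]
E
python3 - <<'E'
import cv2
a=cv2.imread("pics/top.png")[135:225,235:365]
cv2.imwrite("pics/crop.png",cv2.resize(a,None,fx=6,fy=6,interpolation=cv2.INTER_CUBIC))
E
```

```text
(no output)
```

View pics/crop.png

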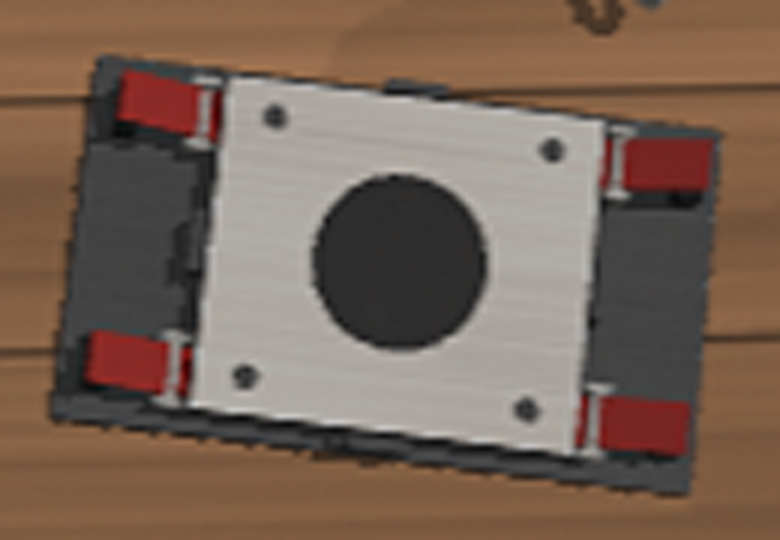

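The crop confirms it: aluminium plate on the dark stand, dots at crop (275,116), (552,150), (245,377) and (526,410), with four red tabs standing. Next I'll fit the stand's pose.

```bash
cat >> h.py <<'E'
from scipy.optimize import least_squares
sg={'nl':(-62,66),'nr':(-62,-66),'fl':(62,66),'fr':(62,-66)}
E
python3 - <<'E'
from h import *
import json
p=bot.camera_params("top")
c={'fl':(275,116),'fr':(552,150),'nl':(245,377),'nr':(526,410)}
W={k:ray(p,(235+(u+.5)/6-.5,135+(v+.5)/6-.5),44) for k,(u,v) in c.items()}
T=lambda q,x,y:np.array([q[0]+np.cos(q[2])*x-np.sin(q[2])*y,q[1]+np.sin(q[2])*x+np.cos(q[2])*y])
r=least_squares(lambda q:np.concatenate([T(q,*sg[k])-W[k] for k in W]),[500,0,-.1])
q=r.x;print(q.round(3),r.fun.round(1));json.dump(list(q),open("q.json","w"))
for k,(x,y) in sg.items(): print(k,T(q,x,y).round(1),"tab",T(q,x,np.sign(y)*136).round(1))
# scene check
ps=bot.camera_params("scene");print(proj(ps,[[*T(q,*sg[k]),44] for k in sg]).round(1), list(sg))
for n,uv,z in(('tin',(208,154),90),('jar',(282,107),95),('mug',(340,107),85),('spoon',(386,190),5)):print(n,ray(p,uv,z).round(),)
E
```

```text
[ 5.61935e+02 -7.29370e+01 -1.42000e-01] [-0.3  0.1 -0.1  0.2  0.5 -0.  -0.1 -0.2]
nl [509.9   1.2] tab [519.8  70.5]
nr [ 491.2 -129.5] tab [ 481.4 -198.8]
fl [632.6 -16.3] tab [642.5  53. ]
fr [ 614. -147.] tab [ 604.1 -216.3]
[[244.  194.6]
 [205.  228. ]
 [286.2 219.3]
 [248.4 257.1]] ['nl', 'nr', 'fl', 'fr']
tin [627. 183.]
jar [754. -21.]
mug [ 755. -184.]
spoon [ 528. -326.]
```

```bash
python3 -m pendant '[[[0.8,0.95,-0.2],[0,0,-1],-1],[[0.8,0.95,-0.2],[0,0,-1],-1],[[0.8,0.95,-0.2],[0,0,-1],-1],[[0.8,0.95,-0.2],[0,0,-1],-1],[[0.8,0.95,-0.2],[0,0,0],-1],[[0.8,0.95,-0.2],[0,0,0],-1],[[0.8,0.95,-0.2],[0,0,0],-1],[[0.8,0.95,-0.2],[0,0,0],-1],[[0.8,0.95,-0.2],[0,0,0],-1],[[0.8,0.95,-0.2],[0,0,0],-1]]'
python3 -m pendant '[[[0.61,0.66,-0.5],[0,0,0],-1],[[0.61,0.66,-0.5],[0,0,0],-1],[[0.61,0.66,-0.5],[0,0,0],-1],[[0.61,0.66,-0.5],[0,0,0],-1],[[0,0,-0.5],[0,0,0],-1],[[0,0,-0.5],[0,0,0],-1],[[0,0,0],[0,0,0],-1],[[0,0,0],[0,0,0],-1],[[0,0,0],[0,0,0],-1],[[0,0,0],[0,0,0],-1]]'
python3 - <<'E'
from h import *
import json
q=json.load(open("q.json"));o=bot.get_obs();print(o["tool_pos"],o["tcp_rot"],o["contact_force"])
p=bot.camera_params("wrist");im=bot.capture("wrist");
c,s=np.cos(q[2]),np.sin(q[2])
for k,(x,y) in sg.items():
    uv=proj(p,[[q[0]+c*x-s*y,q[1]+s*x+c*y,44]])[0];print(k,uv)
    if abs(uv).max()<2000:cv2.drawMarker(im,tuple(int(v) for v in uv.round()),(0,255,0),0,12)
cv2.imwrite("pics/w1.png",im)
E
```

```text
time: 0.93
tool_pos: [417.1, -209.2, 183.7]
tcp_rot: [-3.141, 0.0, -0.126]
contact_force: [1.0, -0.2, -0.5]
grip_width: 29.9
finger_force: 0.0
time: 1.77
tool_pos: [490.1, -132.3, 95.1]
tcp_rot: [3.141, -0.002, -0.127]
contact_force: [0.2, -0.3, -0.1]
grip_width: 0.5
finger_force: 0.0
[ 490.05070421 -132.25293988   95.13851036] [ 3.14104366e+00 -1.64741286e-03 -1.26695261e-01] [ 0.21932537 -0.32655755 -0.11649511]
nl [ 47.1912042  217.66185775]
nr [243.55184241 220.67235503]
fl [20.26672053 15.12670458]
fr [245.84396389  13.88035264]
```

View pics/w1.png

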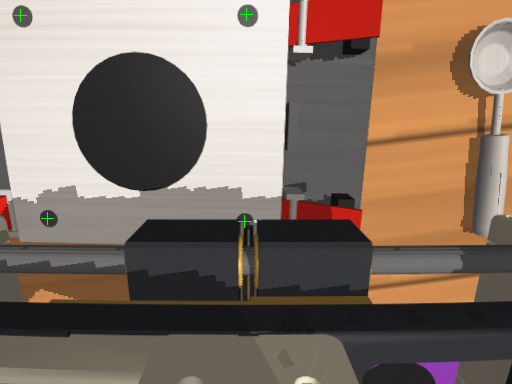

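The wrist view shows the marks right on the dots (nr at 244,221; error about 1 mm). I'll check the finger's footprint before pressing.

```bash
python3 - <<'E'
from h import *
from scipy.spatial.transform import Rotation as R
o=bot.get_obs();p=bot.camera_params("wrist");A=R.from_euler('xyz',o["tcp_rot"]).as_matrix()
for z in (17,-30):
    print(z,proj(p,[o["tool_pos"]+A@np.array([x,y,z]) for x in(-9.5,9.5) for y in(-19,19)]).round(0).tolist())
M=p["camera_from_world"];print(A.T@(-M[:3,:3].T@M[:3,3]-o["tool_pos"]),K(p)[0,0])
E
```

```text
17 [[214.0, 257.0], [282.0, 257.0], [213.0, 225.0], [283.0, 225.0]]
-30 [[202.0, 307.0], [294.0, 307.0], [200.0, 265.0], [296.0, 265.0]]
[  65.26951612    0.22820499 -140.59320644] 305.15086317643
```

```bash
python3 - <<'E'
from h import *
from scipy.spatial.transform import Rotation as R
o=bot.get_obs();p=bot.camera_params("scene");A=R.from_euler('xyz',o["tcp_rot"]).as_matrix()
im=bot.capture("scene")
u=proj(p,[o["tool_pos"]+A@np.array([x,y,17]) for x in(-9.5,9.5) for y in(-19,19)]);print(u)
c=im[110:270,120:330];cv2.imwrite("pics/s2.png",cv2.resize(c,None,fx=3.6,fy=3.6,interpolation=cv2.INTER_CUBIC));print((u-[120,110])*3.6)
E
```

```text
[[205.23294975 211.08803763]
 [192.85346663 221.5722495 ]
 [211.67546726 215.10101373]
 [199.33428361 225.790983  ]]
[[306.83861909 363.91693548]
 [262.27247985 401.66009819]
 [330.03168212 378.36364941]
 [285.60342101 416.84753881]]
```

View pics/s2.png

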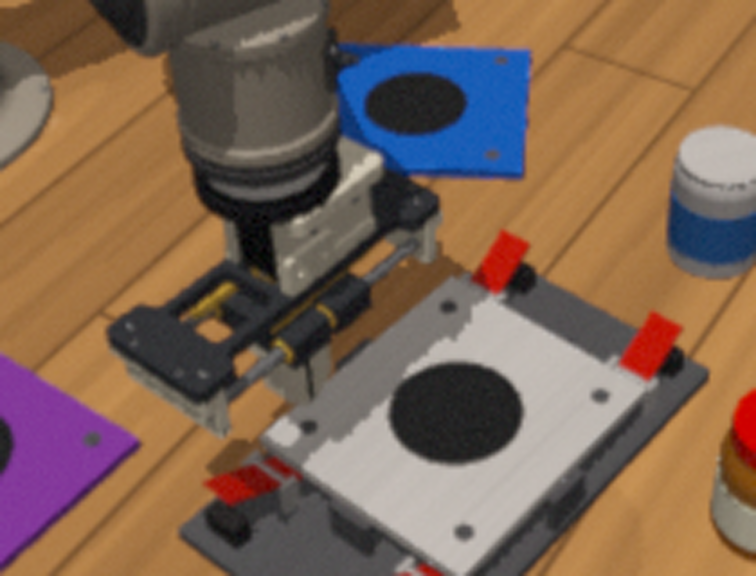

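The scene crop shows slim fingers beneath a raised carriage, hanging over the nr corner. All four shims are upright. Pressing nr.

```bash
python3 -m pendant '[[[0.04,0.09,-0.5],[0,0,0],-1],[[0,0,-0.5],[0,0,0],-1],[[0,0,-0.05],[0,0,0],-1],[[0,0,-0.05],[0,0,0],-1],[[0,0,-0.05],[0,0,0],-1],[[0,0,-0.05],[0,0,0],-1],[[0,0,-0.05],[0,0,0],-1],[[0,0,0],[0,0,0],-1],[[0,0,0],[0,0,0],-1],[[0,0,0],[0,0,0],-1]]'
```

```text
time: 2.7
tool_pos: [490.6, -129.1, 61.0]
tcp_rot: [3.141, -0.001, -0.126]
contact_force: [-12.4, 2.9, 36.4]
grip_width: 0.6
finger_force: 17.6
```

nr is firm: 36 N and no give. Next is fr.

```bash
python3 -m pendant '[[[0,0,1],[0,0,0],-1],[[0.82,-0.12,0],[0,0,0],-1],[[0.82,-0.12,0],[0,0,0],-1],[[0.82,-0.12,0],[0,0,0],-1],[[0.82,-0.12,0],[0,0,0],-1],[[0.83,-0.12,0],[0,0,0],-1],[[0,0,0],[0,0,0],-1],[[0,0,-0.4],[0,0,0],-1],[[0,0,-0.4],[0,0,0],-1],[[0,0,0],[0,0,0],-1]]'
python3 -m pendant '[[[0,0,-0.05],[0,0,0],-1],[[0,0,-0.05],[0,0,0],-1],[[0,0,-0.05],[0,0,0],-1],[[0,0,-0.05],[0,0,0],-1],[[0,0,0],[0,0,0],-1],[[0,0,0],[0,0,0],-1],[[0,0,0],[0,0,0],-1],[[0,0,0],[0,0,0],-1],[[0,0,0],[0,0,0],-1],[[0,0,0],[0,0,0],-1]]'
```

```text
time: 3.53
tool_pos: [613.2, -146.9, 61.7]
tcp_rot: [-3.141, 0.001, -0.126]
contact_force: [-0.8, -0.4, 0.8]
grip_width: 0.9
finger_force: 0.0
time: 4.37
tool_pos: [613.1, -146.9, 61.0]
tcp_rot: [3.141, -0.001, -0.126]
contact_force: [-11.5, 3.3, 32.1]
grip_width: 0.6
finger_force: 16.5
```

fr is firm as well. Next is fl.

```bash
python3 -m pendant '[[[0,0,1],[0,0,0],-1],[[0.13,0.87,0],[0,0,0],-1],[[0.13,0.87,0],[0,0,0],-1],[[0.13,0.87,0],[0,0,0],-1],[[0.13,0.87,0],[0,0,0],-1],[[0.13,0.87,0],[0,0,0],-1],[[0,0,0],[0,0,0],-1],[[0,0,-0.4],[0,0,0],-1],[[0,0,-0.4],[0,0,0],-1],[[0,0,0],[0,0,0],-1]]'
python3 -m pendant '[[[0,0,-0.05],[0,0,0],-1],[[0,0,-0.05],[0,0,0],-1],[[0,0,-0.05],[0,0,0],-1],[[0,0,-0.05],[0,0,0],-1],[[0,0,0],[0,0,0],-1],[[0,0,0],[0,0,0],-1],[[0,0,0],[0,0,0],-1],[[0,0,0],[0,0,0],-1],[[0,0,0],[0,0,0],-1],[[0,0,0],[0,0,0],-1]]'
```

```text
time: 5.2
tool_pos: [632.9, -17.3, 61.5]
tcp_rot: [-3.141, 0.001, -0.127]
contact_force: [0.2, 0.1, 0.8]
grip_width: 0.7
finger_force: 0.0
time: 6.03
tool_pos: [633.0, -17.5, 60.9]
tcp_rot: [-3.141, -0.001, -0.128]
contact_force: [-12.7, 4.7, 37.9]
grip_width: 0.4
finger_force: 19.4
```

fl is firm too. Now nl, which should give.

```bash
python3 -m pendant '[[[0,0,1],[0,0,0],-1],[[-0.82,0.12,0],[0,0,0],-1],[[-0.82,0.12,0],[0,0,0],-1],[[-0.82,0.12,0],[0,0,0],-1],[[-0.82,0.13,0],[0,0,0],-1],[[-0.82,0.13,0],[0,0,0],-1],[[0,0,0],[0,0,0],-1],[[0,0,-0.4],[0,0,0],-1],[[0,0,-0.4],[0,0,0],-1],[[0,0,0],[0,0,0],-1]]'
python3 -m pendant '[[[0,0,-0.05],[0,0,0],-1],[[0,0,-0.05],[0,0,0],-1],[[0,0,-0.05],[0,0,0],-1],[[0,0,-0.05],[0,0,0],-1],[[0,0,0],[0,0,0],-1],[[0,0,0],[0,0,0],-1],[[0,0,0],[0,0,0],-1],[[0,0,0],[0,0,0],-1],[[0,0,0],[0,0,0],-1],[[0,0,0],[0,0,0],-1]]'
```

```text
time: 6.87
tool_pos: [509.5, 1.0, 60.3]
tcp_rot: [3.141, 0.003, -0.128]
contact_force: [-0.5, -0.8, 3.8]
grip_width: 0.6
finger_force: 1.8
time: 7.7
tool_pos: [510.4, 1.7, 57.0]
tcp_rot: [3.141, 0.0, -0.126]
contact_force: [-4.0, -2.4, 5.6]
grip_width: 0.9
finger_force: 2.8
```

nl gives: it went down 4 mm at about 5 N. Now to lift, move over to tab_nl and press it.

```bash
python3 -m pendant '[[[0,0,0.75],[0,0,0],-1],[[0,0,0.75],[0,0,0],-1],[[0.1,0.77,0],[0,0,0],-1],[[0.11,0.77,0],[0,0,0],-1],[[0.11,0.77,0],[0,0,0],-1],[[0,0,0],[0,0,0],-1],[[0,0,-0.4],[0,0,0],-1],[[0,0,-0.4],[0,0,0],-1],[[0,0,0],[0,0,0],-1],[[0,0,0],[0,0,0],-1]]'
python3 -m pendant '[[[0,0,-0.1],[0,0,0],-1],[[0,0,-0.1],[0,0,0],-1],[[0,0,-0.1],[0,0,0],-1],[[0,0,-0.1],[0,0,0],-1],[[0,0,-0.1],[0,0,0],-1],[[0,0,-0.1],[0,0,0],-1],[[0,0,-0.1],[0,0,0],-1],[[0,0,-0.1],[0,0,0],-1],[[0,0,0],[0,0,0],-1],[[0,0,0],[0,0,0],-1]]'
```

```text
time: 8.53
tool_pos: [520.0, 71.1, 77.3]
tcp_rot: [3.141, 0.001, -0.126]
contact_force: [0.3, 0.7, 0.1]
grip_width: 0.4
finger_force: 0.0
time: 9.37
tool_pos: [519.7, 71.1, 53.1]
tcp_rot: [3.141, 0.002, -0.126]
contact_force: [-0.2, 0.6, -0.6]
grip_width: 0.4
finger_force: 0.1
```

```bash
python3 -m pendant '[[[0,0,-0.05],[0,0,0],-1],[[0,0,-0.05],[0,0,0],-1],[[0,0,-0.05],[0,0,0],-1],[[0,0,-0.05],[0,0,0],-1],[[0,0,0],[0,0,0],-1],[[0,0,0],[0,0,0],-1],[[0,0,0],[0,0,0],-1],[[0,0,0],[0,0,0],-1],[[0,0,0],[0,0,0],-1],[[0,0,0],[0,0,0],-1]]'
```

```text
time: 10.2
tool_pos: [520.0, 71.3, 49.6]
tcp_rot: [3.141, -0.0, -0.126]
contact_force: [-7.0, -0.4, 22.6]
grip_width: 0.3
finger_force: 11.3
```

Firm stop with the tip at 32.6 mm, so the tab is flat. Moving clear and checking.

```bash
python3 -m pendant '[[[0,0,0.5],[0,0,0],-1],[[0,0,1],[0,0,0],-1],[[0,0,1],[0,0,0],-1],[[0,0,1],[0,0,0],-1],[[-0.7,0,0.7],[0,0,0],-1],[[-0.9,0,0.3],[0,0,0],-1],[[-0.9,0,0],[0,0,0],-1],[[-0.9,0,0],[0,0,0],-1],[[0,0,0],[0,0,0],-1],[[0,0,0],[0,0,0],-1]]'
python3 - <<'E'
from h import *
im=bot.capture("scene")
c=im[150:320,140:370];cv2.imwrite("pics/s3.png",cv2.resize(c,None,fx=3.4,fy=3.4,interpolation=cv2.INTER_CUBIC))
E
```

```text
time: 11.03
tool_pos: [417.3, 71.4, 182.8]
tcp_rot: [3.141, 0.0, -0.126]
contact_force: [0.3, -0.4, -0.2]
grip_width: 0.1
finger_force: 0.0
```

View pics/s3.png

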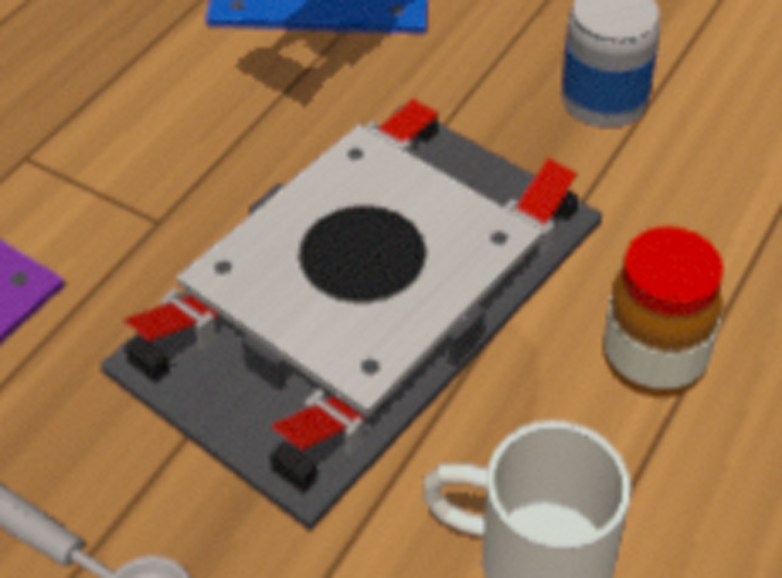

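The picture shows the nl tab (408,120) lying flat on its stop. The other three tabs are standing, and the plate and the things around it are in place. Handing in.

```bash
python3 -c "
from plant import bot
print(bot.close_job())"
```

```text
the job is handed in; nothing more can be done
None
```

The near left corner was the one that rocked; I pressed its shim tab flat, left the other three standing with the plate in place, moved the arm clear, and handed the job in at about 11 s.

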